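Last pastry off the warming plate

TASK

The last pastry is going off the warming plate, so first switch the plate off: turn its knob anticlockwise until it clicks over to the ring mark and stays there. Then pick up the pastry tongs from the counter, close them gently on the two long sides of the pastry and lift it, roughly level, about 10 cm clear of the plate. Your program finishes while still holding it up there in the tongs; keep the gripper itself off the food and leave the cup, tin and jar round about where they stand.

Things in the scene. Friction and masses are not known exactly. Their poses are not given: they have to be found in the camera images.
- warmer: electric warming plate, fixed: flat steel box 170 (x) x 270 (y) x 40 mm high, dark glass top, low rail along its far side (74 mm behind centre, up to 67 mm above the counter), switch console at its right (-y) end with the knob's axis at (0, -90) mm. Origin at the centre of its underside on the counter; x away from the robot, y left; the top is at +40 mm.
- switch_knob (a joint): two-position snap switch, rad: 0 = ON stop (pointer 37 degrees right of the warmer's x axis, at the filled dot), 1.30 = OFF stop (37 degrees left, at the ring mark); grows anticlockwise from above. A detent resists with up to 0.2 N m until half way (0.65); beyond, it snaps on to OFF by itself once let go.
- knob_grip (a point): on the knob's axis at the height to grip (62 mm above the counter): a black bar 42 mm long, 12 mm wide, its top at 71 mm and its foot at 50 mm above the counter, on a round skirt of 44 mm diameter. x along the bar towards its pointer end (white line), z up.
- tongs: loose pastry tongs (85 g) lying flat: two steel arms in a level V, a spring bow at the back, a black moulded grip on each arm, an upright toothed paddle at each tip. Origin midway between the grips at the underside; x to the paddles, z up. The bow ends 82 mm behind the origin, the paddles 116 mm ahead; 118 mm wide over the paddles when open.
- tongs_grip (a point): midway between the grips, 16 mm above the tongs' underside, axes as the tongs, near their centre of mass. Grips: 50 mm long (x), from 5 to 27 mm above the underside; when open 60 mm across the middle of their outer faces, 65 at the front ends. Squeezed along y they give at 6 N and take 8 N at the pastry's width; about half of any more reaches the paddles. They spring open when let go.
- tongs_tip (a point): point midway between the two paddles, 93 mm ahead of the grips, 13 mm above the tongs' underside. The paddles are 46 mm long (along x), 26 mm high, 3 mm thick; 112 mm clear between them when open.
- tongs_left (a joint): angle by which each tong arm is closed (both move alike): 0 = open, 0.24 rad = fully closed; each 0.01 rad narrows the gap between the paddles by 3.3 mm. Finger pads 59 mm apart hold the tongs at about 0.055 (gap 94 mm), 55 mm apart at 0.08; closed on the pastry it reads about 0.11 with the pads 47 mm apart.
- pastry: lumpy golden-brown pastry on the warming plate, loose (75 g): 77 (x) x 102 (y) x 37 mm high, 73 mm wide across the middle, widest 8 mm above its underside. Origin at the centre of its underside; y along its length (roughly towards the robot), x across the two long sides that the paddles close on. A grip of more than about 60 N on the tongs crushes it.
- coffee_cup: bystander: white cup standing upside down, 65 x 95 x 50 mm, origin at the centre of its underside
- honey_tin: bystander: round black tin with an orange lid, 58 mm diameter, 60 mm high, origin at the centre of its underside
- spice_jar: bystander: round glass jar with a grey lid, 58 mm diameter, 70 mm high, origin at the centre of its underside
There are look-alikes about, which are no part of the job. Leave any black look-alike of the pastry alone.

How it is judged (in metres and radians):
On the way, in this order (a step that is already met when the one before it is completed fails the run):
1. the knob has clicked over to OFF (value of joint switch_knob above 1.1 rad), for 0.2 s.
2. the tongs are lifted off the counter in the gripper (height (world z) of tongs above 0.03 m and contact force between the fingers and tongs above 1 N), for 0.2 s.
3. the tongs have the pastry off the plate (height (world z) of pastry above 0.055 m and contact force between tongs and pastry above 1 N and contact force between warmer and pastry below 0.05 N), for 0.2 s.
At the end, for the whole second after the job is handed in: Knob at OFF (over 1.1 rad). Pastry held between the paddles (centre within 45 mm of their middle, arms closed over 0.07 rad) of the tongs in the fingers, its underside over 60 mm above the plate (100 mm above the counter), tilted under 0.5 rad, still, touching neither plate nor robot (value of joint switch_knob above 1.1 rad and height (world z) of pastry above 0.1 m and angle between pastry's own z axis and vertical below 0.5 rad and contact force between tongs and pastry above 1 N and contact force between the fingers and tongs above 1 N and value of joint tongs_left above 0.07 rad and x of pastry in the frame of tongs_tip between -0.045 and 0.045 m and contact force between each of warmer, the arm, the fingers and pastry below 0.05 N and linear speed of pastry below 0.03 m/s); the arm keeps its last pose, push and grip.
It fails at once if the robot itself touches the pastry (contact force between any of the fingers, the arm and pastry above 0.5 N).
It fails at once if the pastry is crushed (contact force between tongs and pastry above 80 N).
It fails at once if the cup is knocked (distance of coffee_cup from where it was at the start of the episode above 0.03 m).
It fails at once if the tin is knocked (distance of honey_tin from where it was at the start of the episode above 0.03 m).
It fails at once if the jar is knocked (distance of spice_jar from where it was at the start of the episode above 0.03 m).
It also fails if it takes over 58 s, if anything falls off the work surface, if the arm or the gripper's body presses on something with over 40 N, if the wrist force passes 120 N, or if a joint passes its speed limit or range.

ROBOT

A 7-joint arm with a two-finger parallel gripper is mounted at the origin on a cart in front of the work surface, level with it; the furniture and walls round the work are solid. World frame = base frame: x ahead of the robot, y to its left, z up, the work surface at z = 0. Lengths are in mm, angles in rad, forces in N, time in s.
With the tool pointing down it reaches from about 400 to 875 mm from the base axis. Payload 4.4 kg.
Tool frame: the origin (TCP) lies midway between the tips of the shut fingers; the grasp point (between the pads) lies ctrl.grip_depth behind it (ctrl.grip_depth is the distance from the TCP to the grasp point, in mm); z points along the fingers, y is the line along which they close (so a half turn about z gives the same grasp; the last joint's range is limited). The gripper opens to 85 mm and grips with 20 to 120 N. Pads are 22 mm wide; open, the fingers measure 114 mm over their backs; the gripper's body (76 mm by 85 mm) begins 54 mm behind the grasp point. The pads swing forward as they close: fully open they stand 13 mm farther back than shut.
Start: joints at [-1.347, 0.628, 0.038, 1.517, -0.027, 0.996, -0.02], TCP at [185.72, 622.917, 231.313] pointing down, gripper open.
Joint ranges: [-3.06, 3.06], [-0.37, 2.12], [-1.25, 1.32], [0.18, 2.47], [-1.1, 4.24], [0.23, 1.98], [-2.94, 2.94]. Speed limits (rad/s): [2.57, 2.57, 3.14, 3.14, 3.14, 3.14, 3.14].

INTERFACE

Orientations are given as [roll, pitch, yaw] about the fixed x, y, z axes, in that order (R = Rz(yaw) Ry(pitch) Rx(roll)).
In Python, from cell import ctrl gives the robot as it stands.
- The arm moves only by the tool carry_out, never from a script. Its argument "deltas" is one flat list of numbers, 7 for each row, row after row: the turn, a rotation vector about the tool's x, y, z in degrees, then the shift along the tool's x, y, z in m, then the closure, from -1 (fully open) to 1 (shut). In form: [wx, wy, wz, dx, dy, dz, claw, wx, wy, wz, dx, dy, dz, claw, ...]. A call has 1 to 12 rows; each row shifts and turns the commanded pose from where the row before left it, along the tool's axes as they then stand; what a row does not reach is not made up. A row lasts 1/8 s, in which the tool goes at most 62.5 mm and 10.7 degrees, less where a joint would pass 70% of its speed; a pose out of reach is approached as far as the arm can. A call with a gripper value outside its range is refused whole. The fingers move at their own pace and stop on an object; the grip force is fixed at half the most. Time passes only in rows, so rows that do not move let the fingers close. It gives the time, the measured TCP pose, the force, the opening and the grip force at its end, in the units of the state.
- ctrl.read_state(): the state, without advancing time (a new reading comes with each control period).
- ctrl.get_image(name): name is "side" or "top" or "wrist"; returns the picture (480x640x3 uint8, red, green, blue); there is no depth.
- ctrl.calibration(name): a dict with "mtx" (3x3 intrinsics, pixels), "R" (3x3) and "t" (3): a world point X has camera coordinates R X + t. Camera axes: x right, y down, z forward; pixel columns grow to the right and rows downward; lengths in mm; the calibration is good to about 2 mm. A picture is of the moment at which its call begins: read the wrist's pose just before it. calibration takes no time and is no camera call; for the wrist camera it gives the pose at the moment of the call.
- ctrl.finish_job(): hands the job in; it is judged then, once.
The state is a dict: "clock": time; "qpos": joint angles; "qd": joint speeds; "tau": joint torques, N m; "eef_pos": TCP position; "tool_rot": TCP orientation; "force": force on the tool from outside, world axes, zero at the start; "torque": the same for the moment, N m; "width": finger opening in mm; "gripper_force": force on a finger pad.
Only numpy, scipy, OpenCV 4.12 (cv2) and the standard library are available. Lean on these libraries where they do the work, as an engineer would, in place of code of your own. Each camera call takes 0.05 s, during which the arm holds its last target. There are 200 camera calls.

## Working session

There is one attempt and no reset: what is moved stays moved. The work goes in short steps, Python scripts to look and compute and a tool call to move; the robot and the scene stay as the last step left them, time stands still between calls to the robot, and variables do not carry over. Pictures are saved under pics/ and viewed, at most 10 in all, crops included, and the job is handed in when it is done.

Besides the shell and the picture viewer there is one more tool, called after "Request:" by a JSON object that holds its "name" and its "arguments". carry_out: Moves the arm, as the interface text tells. Its arguments: {"type":"object","properties":{"deltas":{"type":"array"}},"required":["deltas"]}

```bash
mkdir -p pics
python3 - <<'E'
from cell import ctrl
import cv2
for n in("top","side"):
    im=ctrl.get_image(n); cv2.imwrite(f"pics/{n}0.png",im[:,:,::-1])
    c=ctrl.calibration(n); print(n,c["mtx"].round(1).tolist(),c["R"].round(4).tolist(),c["t"].round(1).tolist())
s=ctrl.read_state(); print(s["eef_pos"],s["tool_rot"],s["width"],s["clock"],ctrl.grip_depth)
E
```

```text
top [[437.0, 0.0, 323.3], [0.0, 437.0, 240.3], [0.0, 0.0, 1.0]] [[-0.0007, -0.9993, -0.0365], [-0.9971, 0.0034, -0.0762], [0.0763, 0.0363, -0.9964]] [94.6, 471.7, 1005.4]
side [[612.5, 0.0, 326.1], [0.0, 612.5, 244.1], [0.0, 0.0, 1.0]] [[0.9751, 0.2211, 0.0178], [0.1254, -0.4836, -0.8663], [-0.183, 0.8469, -0.4993]] [-496.2, 50.2, 1444.9]
[185.52487544 622.39112496 230.49153803] [-3.13992474e+00  8.34389590e-07  2.85184769e+00] 85.70327196079776 0.1 18.700000000000003
```

View pics/top0.png

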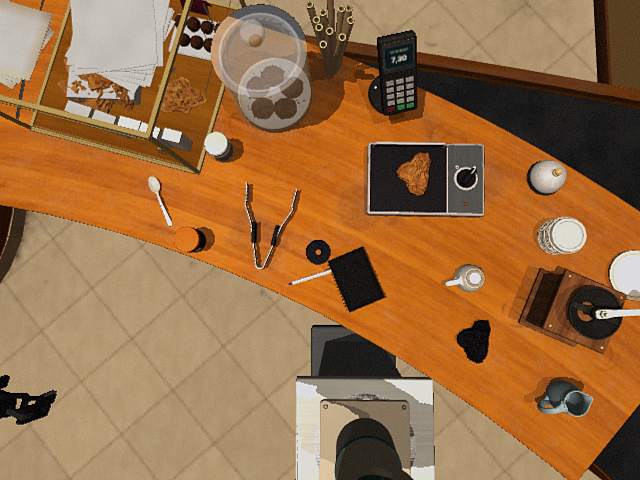

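View pics/side0.png

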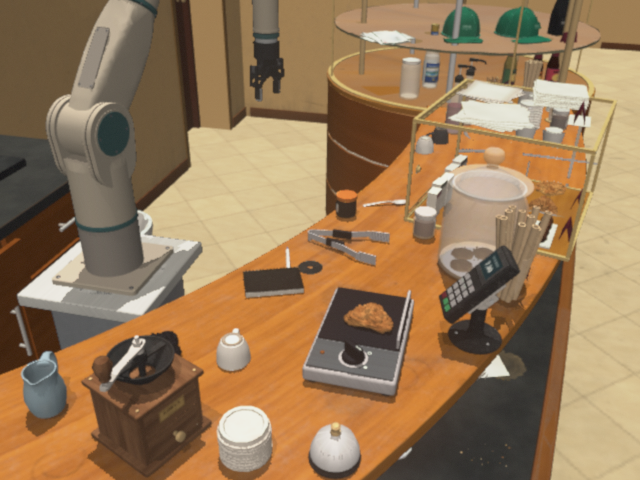

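The top view shows the warmer at (426,179), its knob at (466,178) and the pastry on it at (414,174). The tongs are at (270,228), the tin at (190,238), the jar at (218,145) and the cup at (467,277). There are two pastry candidates: (414,174), golden and on the plate, which fits, and (474,341), black, which is the look-alike to leave alone. I'll confirm this in one enlarged crop and measure.

```bash
cat > h.py <<'E'
import numpy as np, cv2
from cell import ctrl
def ray(n,u,v,z,c=None):
    c=c or ctrl.calibration(n); R=np.array(c["R"]);t=np.array(c["t"])
    d=R.T@np.linalg.inv(c["mtx"])@[u,v,1]; o=-R.T@t
    return o+d*(z-o[2])/d[2]
def blobs(mask,amin=15):
    n,l,s,c=cv2.connectedComponentsWithStats(mask.astype(np.uint8))
    return [(l==i,s[i],c[i]) for i in range(1,n) if s[i][4]>=amin]
E
python3 - <<'E'
from h import *
im=cv2.imread("pics/top0.png")
a=cv2.resize(im[130:230,355:495],None,fx=4,fy=4,interpolation=cv2.INTER_CUBIC)
b=cv2.resize(im[175:275,235:310],None,fx=4,fy=4,interpolation=cv2.INTER_CUBIC)
o=np.zeros((400,860,3),np.uint8);o=np.hstack([a[:,:480+16],b]) if 0 else np.hstack([a,b]); o=cv2.resize(o,(800,int(400*800/860)))
cv2.imwrite("pics/crop0.png",o)
hsv=cv2.cvtColor(im,cv2.COLOR_BGR2HSV)
P=lambda u,v,z:ray("top",u,v,z).round(1)
# tongs black grips
for m,s,c in blobs((im.max(2)<60)[175:275,235:310],10): print("grip",s,c+[235,175],P(*(c+[235,175]),22))
m=(hsv[...,1]<70)&(hsv[...,2]>100)
for mm,s,c in blobs(m[175:275,235:310],10): print("steel",s,c+[235,175],P(*(c+[235,175]),13))
# pastry
m=(hsv[...,1]>90)&(hsv[...,2]>70)
for mm,s,c in blobs(m[145:212,372:445],200):
    pts=np.argwhere(mm)[:,::-1]+[372,145]; w=np.array([P(u,v,55)[:2] for u,v in pts]); print("pastry",s,P(*(c+[372,145]),55),w.min(0),w.max(0)); print(cv2.minAreaRect(w.astype(np.float32)))
# warmer
for u,v in[(369,143),(484,145),(484,215),(367,214)]: print("corner",P(u,v,40))
print("knob",P(466,178,71))
print("tin",P(186,237,60),"jar",P(217,144,70),"cup",P(467,277,40))
E
```

```text
grip [12  9  2 16 23] [247.56521739 191.52173913] [588.5 273.6  22. ]
grip [59 16  4 12 13] [295.38461538 196.15384615] [576.6 159.6  22. ]
grip [ 16  46   6  27 109] [253.91743119 232.31192661] [491.1 257.3  22. ]
grip [36 50  9 22 83] [274.63855422 235.93975904] [482.3 208.1  22. ]
grip [71 69  4 16 49] [307.79591837 251.42857143] [445.7 129.9  22. ]
steel [11  8  2 15 18] [246.16666667 189.77777778] [594.5 279.   13. ]
steel [42 14 20 48 63] [287.49206349 213.26984127] [537.1 179.2  13. ]
steel [10 24  5 20 22] [246.45454545 207.68181818] [551.2 277.7  13. ]
steel [19 70 19 24 61] [261.73770492 258.96721311] [428.5 239.7  13. ]
pastry [ 24   7  35  44 956] [ 621.9 -117.7   55. ] [ 571.3 -150.8] [670.4 -73.5]
((621.4087524414062, -126.85585021972656), (82.61380767822266, 86.15380859375), 36.28684997558594)
corner [697.3 -13.8  40. ]
corner [ 689.5 -278.2   40. ]
corner [ 526.8 -273.6   40. ]
corner [530.6  -7.7  40. ]
knob [ 605.9 -226.1   71. ]
tin [477.4 405.6  60. ] jar [690.  335.3  70. ] cup [ 386.  -231.7   40. ]
```

View pics/crop0.png

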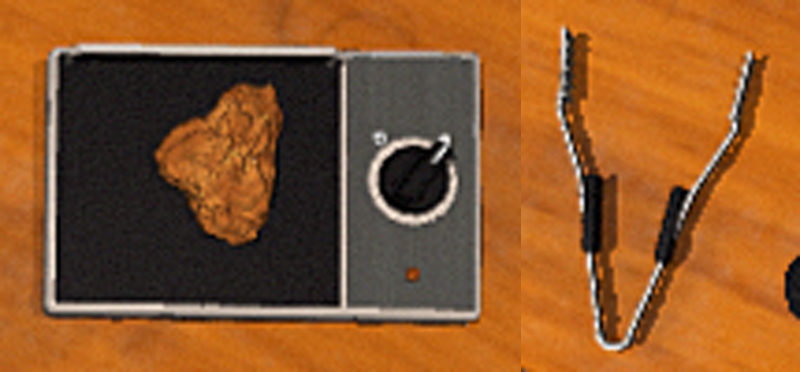

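The golden pastry on the plate is confirmed at crop (225,160), with its long axis about 10° off x. The knob's white pointer is at up-right, the ON side. The tongs are open with their tips pointing away. Next I need the wrist camera's mounting geometry.

Run:
```python
from h import *
c=ctrl.calibration("wrist");s=ctrl.read_state()
R=np.array(c["R"]);print(c["mtx"].round(0).tolist());print(R.round(3).tolist(),(-R.T@c["t"]).round(1),s["eef_pos"].round(1),s["tool_rot"])
from scipy.spatial.transform import Rotation as Ro
T=Ro.from_euler("xyz",s["tool_rot"]).as_matrix()
print("cam in tool",(T.T@(-R.T@c["t"]-s["eef_pos"])).round(1),(T.T@R.T).round(3).tolist())
```

```text
[[383.0, 0.0, 322.0], [0.0, 383.0, 239.0], [0.0, 0.0, 1.0]]
[[0.285, 0.958, -0.002], [0.911, -0.27, 0.312], [0.299, -0.091, -0.95]] [108.2 645.7 372.7] [185.5 622.4 230.5] [-3.13992474e+00  8.34389590e-07  2.85184769e+00]
cam in tool [  80.7   -0.  -142.2] [[0.0, -0.95, -0.312], [1.0, 0.001, -0.0], [0.0, -0.312, 0.95]]
```

Request:
{"name": "carry_out", "arguments": {"deltas": [0,0,0,-0.046,-0.0315,0,-1,0,0,0,-0.046,-0.0315,0,-1,0,0,0,-0.046,-0.0315,0,-1,0,0,0,-0.046,-0.0315,0,-1,0,0,0,-0.046,-0.0315,0,-1,0,0,0,-0.046,-0.0315,0,-1,0,0,0,-0.046,-0.0315,0,-1,0,0,0,-0.046,-0.0315,0,-1,0,0,0,-0.045,-0.032,0,-1,0,0,-8,0,0,0,-1,0,0,0,0,0,0,-1]}}

```text
clock: 1.48
eef_pos: [500.2, 232.2, 230.9]
tool_rot: [3.142, -0.001, 2.989]
force: [-1.0, 1.1, 0.2]
width: 85.3
gripper_force: 0.0
```

Run:
```python
from h import *
s=ctrl.read_state();c=ctrl.calibration("wrist");im=ctrl.get_image("wrist");cv2.imwrite("pics/w1.png",im[:,:,::-1])
import pickle;pickle.dump(c,open("w1.pkl","wb"));print(s["eef_pos"],s["tool_rot"],s["clock"])
```

```text
[500.2431027  232.20830744 230.93213944] [ 3.14159026e+00 -1.10053793e-03  2.98883004e+00] 1.475
```

View pics/w1.png

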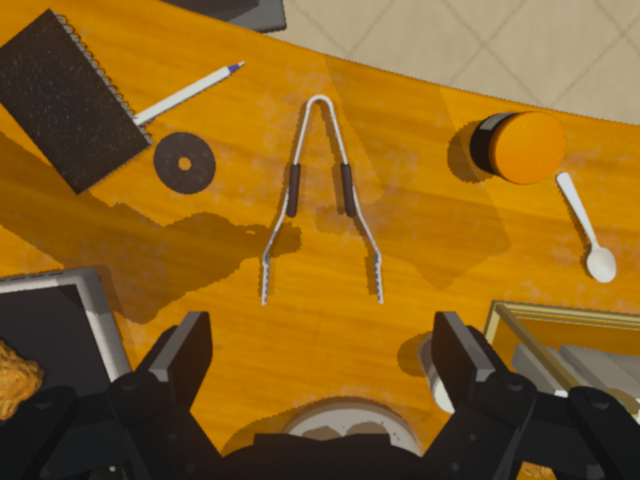

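The wrist view shows the tongs' bow at (319,96), the grips at (293,190) and (348,190), and the tips at (265,303) and (381,301). All of it is unobstructed. Next is the knob.

Request:
{"name": "carry_out", "arguments": {"deltas": [0,0,0,-0.0217,-0.0532,0,-1,0,0,0,-0.0217,-0.0532,0,-1,0,0,0,-0.0217,-0.0532,0,-1,0,0,0,-0.0217,-0.0532,0,-1,0,0,0,-0.0217,-0.0532,0,-1,0,0,0,-0.0217,-0.0532,0,-1,0,0,0,-0.0217,-0.0532,0,-1,0,0,0,-0.0217,-0.0532,0,-1,0,0,10,0,0,0,-1,0,0,10,0,0,0,-1,0,0,9,0,0,0,-1,0,0,0,0,0,0,-1]}}

```text
clock: 3.02
eef_pos: [608.6, -212.4, 231.0]
tool_rot: [-3.141, -0.001, 2.487]
force: [-0.5, -0.5, 0.2]
width: 85.2
gripper_force: 0.0
```

Run:
```python
from h import *
import pickle
s=ctrl.read_state();c=ctrl.calibration("wrist");im=ctrl.get_image("wrist");cv2.imwrite("pics/w2.png",im[:,:,::-1])
pickle.dump(c,open("w2.pkl","wb"));print(s["eef_pos"],s["tool_rot"],s["clock"])
c1=pickle.load(open("w1.pkl","rb"));P=lambda u,v,z:ray("",u,v,z,c1)[:2]
im=cv2.imread("pics/w1.png")
g=[]
for m,st,ce in blobs((im.max(2)<75)[150:230,275:370],60):
    if st[3]>35: g.append(P(*(ce+[275,150]),20));print(st,ce+[275,150],g[-1])
mid=(g[0]+g[1])/2; bow=P(319,97,14); tip=(P(265,302,15)+P(381,300,15))/2
for n,a,b in(("bow-tip",bow,tip),("bow-mid",bow,mid)):
    d=b-a;print(n,a,b,np.linalg.norm(d),np.degrees(np.arctan2(d[1],d[0])))
d=g[1]-g[0];print("grips normal",np.degrees(np.arctan2(d[1],d[0])))
```

```text
[ 608.60823992 -212.40642021  230.98421478] [-3.14138876e+00 -6.56920518e-04  2.48746788e+00] 3.025
[ 66  13  14  53 295] [347.09152542 193.1220339 ] [493.58081333 257.33118211]
[ 13  15  12  51 250] [292.768 194.212] [486.90092416 206.97367875]
bow-tip [406.10682981 244.33630116] [603.41757266 217.78926224] 199.0886097220967 -7.662804762866163
bow-mid [406.10682981 244.33630116] [490.24086875 232.15243043] 85.01166516428461 -8.240005428403032
grips normal -97.55613406897814
```

View pics/w2.png

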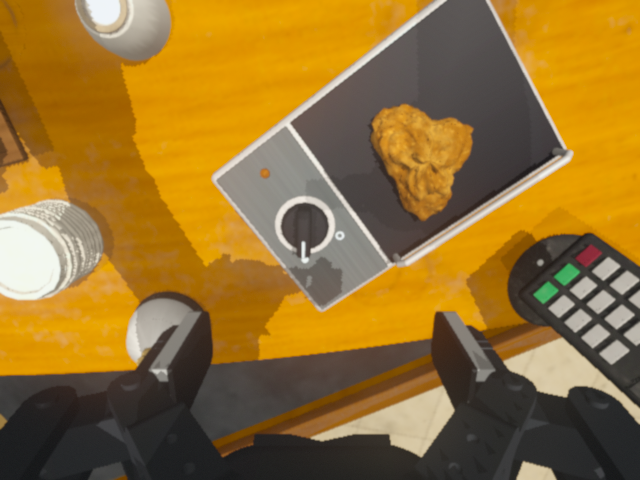

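The view shows the knob skirt at (305,226) with the bar vertical and the pointer down at (305,256). The ring mark is at (340,236) and the pastry at (420,158).

Run:
```python
from h import *
import pickle
c=pickle.load(open("w2.pkl","rb"));P=lambda u,v,z:ray("",u,v,z,c)[:2]
im=cv2.imread("pics/w2.png");hsv=cv2.cvtColor(im,cv2.COLOR_BGR2HSV)
roi=(im.min(2)>185)[190:265,268:334]
b=max(blobs(roi,30),key=lambda x:x[1][4]);pts=np.argwhere(b[0])[:,::-1]+[268,190]
e=cv2.fitEllipse(cv2.convexHull(pts.astype(np.int32)));print(e)
for z in(42,50):print("skirt",z,P(*e[0],z))
for q in((214,180),(322,309),(397,262),(570,155)):print("corner",P(*q,40))
print("pointer",P(304,240,71),P(304.5,258,71))
m=(hsv[...,1]>100)&(hsv[...,2]>90)&(hsv[...,0]<25)
m=m[95:225,360:480]
b=max(blobs(m,500),key=lambda x:x[1][4])
for z in(50,58):
    w=np.array([P(u+360,v+95,z) for v,u in np.argwhere(b[0])])
    for a in range(-40,45,5):
        r=np.radians(a);l=w@[np.cos(r),np.sin(r)];t=w@[-np.sin(r),np.cos(r)]
        if z==50 or a==-10:
            mid=np.abs(l-(l.max()+l.min())/2)<12
            lc,tc=(l.max()+l.min())/2,(t.max()+t.min())/2
            print(z,a,np.ptp(l).round(1),np.ptp(t).round(1),"mid",np.ptp(t[mid]).round(1),(lc*np.cos(r)-tc*np.sin(r)).round(1),(lc*np.sin(r)+tc*np.cos(r)).round(1))
print(w.mean(0))
```

```text
((304.5341491699219, 224.47879028320312), (56.73758316040039, 59.65675735473633), 103.55826568603516)
skirt 42 [ 610.16114479 -233.33605794]
skirt 50 [ 608.57432119 -231.65107992]
corner [ 530.86469699 -271.50076647]
corner [ 688.16890306 -273.250937  ]
corner [ 691.74182084 -187.69544222]
corner [700.04523587 -15.3980233 ]
pointer [ 614.67799698 -235.88787008] [ 627.50996957 -245.47302519]
50 -40 96.3 84.5 mid 79.0 625.7 -124.3
50 -35 98.3 83.0 mid 76.7 626.7 -122.3
50 -30 99.7 83.0 mid 75.8 627.3 -120.3
50 -25 100.4 82.6 mid 74.6 627.6 -118.2
50 -20 101.4 81.7 mid 74.9 626.9 -115.8
50 -15 102.0 80.0 mid 76.3 625.7 -113.6
50 -10 101.7 78.0 mid 76.6 624.2 -111.7
50 -5 100.9 79.2 mid 76.5 622.2 -112.0
50 0 100.3 81.4 mid 76.4 620.9 -113.4
50 5 99.6 82.9 mid 77.4 619.8 -115.0
50 10 98.3 83.9 mid 77.0 618.8 -116.9
50 15 96.6 84.3 mid 76.5 618.2 -118.8
50 20 94.4 85.3 mid 78.0 618.2 -121.3
50 25 92.0 86.3 mid 79.5 618.7 -123.8
50 30 89.3 86.9 mid 81.3 619.6 -126.1
50 35 86.8 88.1 mid 80.7 621.0 -127.7
50 40 86.6 90.3 mid 84.0 623.1 -127.3
58 -10 99.2 76.1 mid 74.7 622.2 -113.0
[ 619.04555876 -119.30193762]
```

Request:
{"name": "carry_out", "arguments": {"deltas": [0,0,0,-0.0123,-0.0153,0,0,0,0,0,0,0,0.045,0,0,0,0,0,0,0.045,0,0,0,0,0,0,0.035,0,0,0,0,0,0,0.02,0,0,0,0,0,0,0.016,0,0,0,0,0,0,0.015,0,0,0,0,0,0,0,0,0,0,0,0,0,0,1,0,0,0,0,0,0,1,0,0,0,0,0,0,1,0,0,0,0,0,0,1]}}

```text
clock: 4.58
eef_pos: [610.1, -233.1, 56.5]
tool_rot: [3.14, 0.002, 2.485]
force: [1.3, 2.8, 5.8]
width: 10.2
gripper_force: 61.2
```

Request:
{"name": "carry_out", "arguments": {"deltas": [0,0,-7,0,0,0,1,0,0,-7,0,0,0,1,0,0,-7,0,0,0,1,0,0,-7,0,0,0,1,0,0,-7,0,0,0,1,0,0,-7,0,0,0,1,0,0,-7,0,0,0,1,0,0,-7,0,0,0,1,0,0,-7,0,0,0,1,0,0,-7,0,0,0,1,0,0,0,0,0,0,1]}}

```text
clock: 5.95
eef_pos: [610.1, -235.2, 56.6]
tool_rot: [-3.138, 0.002, -2.576]
force: [0.6, -0.8, 5.3]
width: 10.3
gripper_force: 61.2
```

Request:
{"name": "carry_out", "arguments": {"deltas": [0,0,0,0,0,0,0,0,0,0,0,0,0,0,0,0,0,0,0,0,0,0,0,0,0,0,-0.03,0,0,0,0,0,0,-0.05,0,0,0,0,0,0,-0.05,0,0,0,0,0,0,-0.045,0,0,0,10,0,0,0,0,0,0,10,0,0,0,0,0,0,10,0,0,0,0,0,0,10,0,0,0,0,0,0,0,0,0,0,0]}}

```text
clock: 7.45
eef_pos: [608.5, -233.4, 230.0]
tool_rot: [-3.141, -0.001, 3.011]
force: [-0.3, -0.2, -0.6]
width: 42.7
gripper_force: 0.0
```

Run:
```python
from h import *
import pickle
s=ctrl.read_state();c=ctrl.calibration("wrist");im=ctrl.get_image("wrist");cv2.imwrite("pics/w3.png",im[:,:,::-1])
pickle.dump(c,open("w3.pkl","wb"));print(s["eef_pos"],s["tool_rot"],s["clock"],s["width"])
```

```text
[ 608.46055231 -233.38775379  230.01555693] [-3.14124419e+00 -9.16228668e-04  3.01084056e+00] 7.45 42.72927298398139
```

View pics/w3.png

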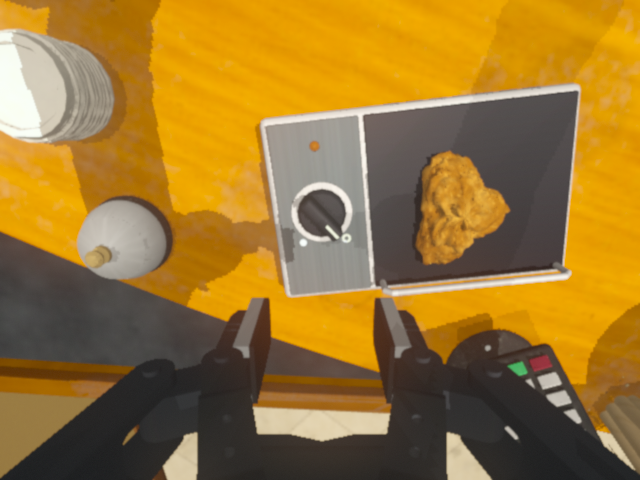

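The knob pointer now sits at the ring mark (347,238), so the plate is OFF. The pastry hasn't moved. Now back to the tongs.

Request:
{"name": "carry_out", "arguments": {"deltas": [0,0,0,0.0221,0.0558,0,-1,0,0,0,0.0221,0.0558,0,-1,0,0,0,0.0221,0.0558,0,-1,0,0,0,0.0221,0.0558,0,-1,0,0,0,0.0221,0.0558,0,-1,0,0,0,0.0221,0.0558,0,-1,0,0,0,0.0221,0.0558,0,-1,0,0,0,0.0221,0.0558,0,-1,0,0,0,0,0,0.05,-1,0,0,0,0,0,0.05,-1,0,0,0,0,0,0.02,-1,0,0,0,0,0,0,-1]}}

```text
clock: 9.0
eef_pos: [491.4, 231.7, 108.8]
tool_rot: [-3.14, -0.003, 3.011]
force: [0.1, -0.4, 0.7]
width: 85.5
gripper_force: 0.0
```

Run:
```python
from h import *
import pickle
s=ctrl.read_state();c=ctrl.calibration("wrist");im=ctrl.get_image("wrist");cv2.imwrite("pics/w4.png",im[:,:,::-1])
print(s["eef_pos"],s["tool_rot"],s["clock"],s["width"],ctrl.grip_depth)
P=lambda u,v,z:ray("",u,v,z,c)[:2]
for m,st,ce in blobs((im.max(2)<75)[:300,200:440],150):
    print(st,ce+[200,0],P(*(ce+[200,0]),20))
```

```text
[491.36687178 231.70950216 108.8249182 ] [-3.13974651 -0.00322994  3.01126248] 9.0 85.5225087531972 18.700000000000003
[ 73 200  21  78 984] [282.93699187 241.15447154] [484.26619043 207.71767441]
[ 153  200   20   79 1041] [362.65802113 240.47934678] [490.34724896 258.0875923 ]
```

View pics/w4.png

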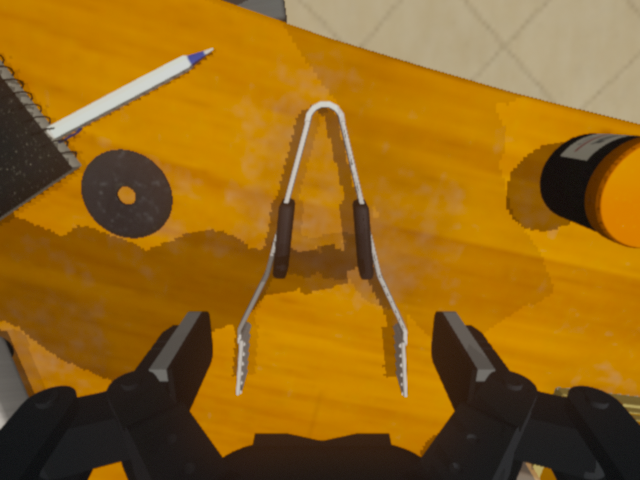

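The tongs' grips are at (283,241) and (363,240), centred between the open fingers. I'll descend and take them lightly.

Request:
{"name": "carry_out", "arguments": {"deltas": [0,0,0,0.001,0.0007,0.04,-1,0,0,0,0,0,0.03,-1,0,0,0,0,0,0.02,-1,0,0,0,0,0,0.015,-1,0,0,0,0,0,0,-1,0,0,0,0,0,0,-0.34,0,0,0,0,0,0,-0.34,0,0,0,0,0,0,-0.34,0,0,0,0,0,0,-0.34]}}

```text
clock: 10.18
eef_pos: [493.6, 233.8, 7.7]
tool_rot: [3.139, 0.004, 3.009]
force: [-1.1, 0.2, 9.9]
width: 57.2
gripper_force: 9.3
```

Request:
{"name": "carry_out", "arguments": {"deltas": [0,0,0,0,0,-0.01,-0.34,0,0,0,0,0,-0.02,-0.34,0,0,0,0,0,-0.03,-0.34,0,0,0,0,0,-0.03,-0.34,0,0,0,0,0,-0.03,-0.34,0,0,0,0,0,-0.02,-0.34,0,0,0,0,0,0,-0.34,0,0,0,0,0,0,-0.34]}}

```text
clock: 11.18
eef_pos: [491.1, 232.8, 145.0]
tool_rot: [-3.141, -0.001, 3.009]
force: [-0.6, -1.0, -1.1]
width: 57.6
gripper_force: 5.9
```

Run:
```python
from h import *
s=ctrl.read_state();c=ctrl.calibration("wrist");im=ctrl.get_image("wrist")
sd=ctrl.get_image("side");print(s["eef_pos"],s["tool_rot"],s["clock"],s["width"],s["gripper_force"],s["force"])
a=im[:,:,::-1][60:460,120:520]; b=cv2.resize(sd[:,:,::-1][110:310,230:430],None,fx=2,fy=2,interpolation=cv2.INTER_CUBIC)
cv2.imwrite("pics/w5f.png",im[:,:,::-1]);cv2.imwrite("pics/w5s.png",sd[:,:,::-1]);cv2.imwrite("pics/w5.png",np.hstack([a,b]))
```

```text
[491.14403873 232.77676877 144.96473159] [-3.14115188e+00 -6.59352769e-04  3.00898188e+00] 11.175 57.61343202713523 5.919330135220662 [-0.61885044 -1.00957497 -1.1202698 ]
```

View pics/w5.png

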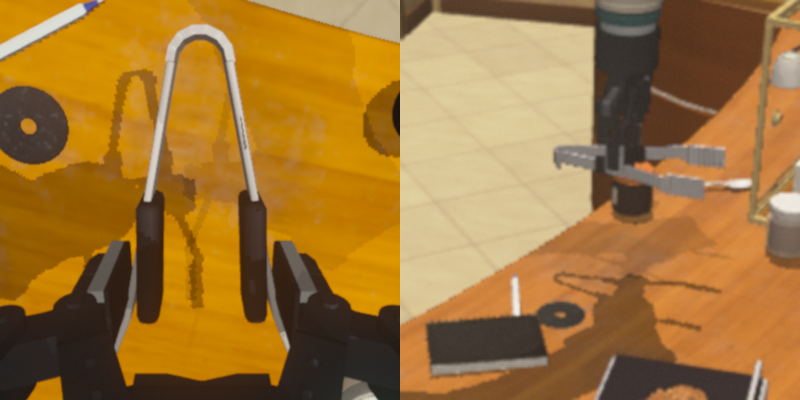

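The tongs are held in the pads and look level in the side crop (bow end at (557,155), paddles at (723,157) and (700,187)). Next I'll work out their pose in the tool frame.

Run:
```python
from h import *
c=ctrl.calibration("wrist");P=lambda u,v,z:ray("",u,v,z,c)[:2]
cs=ctrl.calibration("side")
def pr(X,c): q=c["mtx"]@(np.array(c["R"])@X+c["t"]); return (q[:2]/q[2]).round(1)
e=ctrl.read_state()["eef_pos"]
U=e[2]-7.7; yaw=np.radians(-7.6)
for h in(12,16):
    b=P(320,86,U+h);o=b+82*np.array([np.cos(yaw),np.sin(yaw)]);print("bow",b,"origin",o,"rel tcp",o-e[:2])
gl,gr=P(120+150,60+258,U+27),P(120+253,60+257,U+27);print("grip mids",gl,gr,(gl+gr)/2,np.degrees(np.arctan2(*(gl-gr)[::-1])))
d=np.array([np.cos(yaw),np.sin(yaw)]);n=np.array([-d[1],d[0]])
for lab,x,y,h in(("bow",-82,0,14),("Ltip top",116,48,26),("Ltip bot",116,48,0),("Rtip top",116,-48,26),("Rtip bot",116,-48,0)):
    print(lab,pr(np.r_[o+x*d+y*n,U+h],cs))
```

```text
bow [402.07260915 244.02868517] origin [483.35228345 233.18366117] rel tcp [-7.55302267  0.53871077]
bow [402.33510971 244.01545695] origin [483.61478401 233.17043295] rel tcp [-7.29052211  0.52548255]
grip mids [478.25182554 215.58206366] [482.73632408 252.65093894] [480.49407481 234.1165013 ] -96.8979765743363
bow [306.9 183.8]
Ltip top [390.5 184.8]
Ltip bot [389.7 194.5]
Rtip top [379.4 200.9]
Rtip bot [378.8 211. ]
```

Run:
```python
import cv2
im=cv2.imread("pics/w5s.png")[170:220,300:400]
cv2.imwrite("pics/c5.png",cv2.resize(im,None,fx=8,fy=8,interpolation=cv2.INTER_CUBIC))
```

```text
(no output)
```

View pics/c5.png

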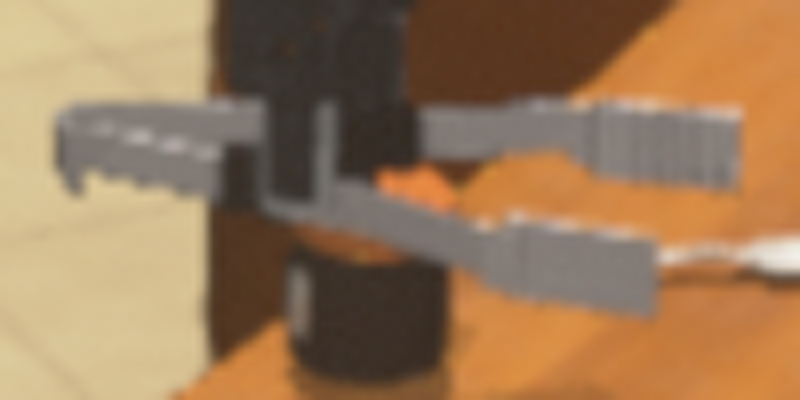

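Request:
{"name": "carry_out", "arguments": {"deltas": [0,0,0,-0.0045,-0.016,0,-0.34,0,0,0,-0.0089,-0.0319,0,-0.34,0,0,0,-0.0089,-0.0319,0,-0.34,0,0,0,-0.0089,-0.0319,0,-0.34,0,0,0,-0.0089,-0.0319,0,-0.34,0,0,0,-0.0089,-0.0319,0,-0.34,0,0,0,-0.0089,-0.0319,0,-0.34,0,0,0,-0.0089,-0.0319,0,-0.34,0,0,0,-0.0089,-0.0319,0,-0.34,0,0,0,-0.0089,-0.0319,0,-0.34,0,0,3.5,-0.0045,-0.016,0,-0.34,0,0,0,0,0,0,-0.34]}}

```text
clock: 12.78
eef_pos: [537.2, -96.5, 144.9]
tool_rot: [-3.141, -0.001, 2.944]
force: [0.3, 0.8, -0.4]
width: 57.1
gripper_force: 5.9
```

Run:
```python
from h import *
s=ctrl.read_state();cs=ctrl.calibration("side");ct=ctrl.calibration("top")
top=ctrl.get_image("top")[:,:,::-1];sd=ctrl.get_image("side")[:,:,::-1]
print(s["eef_pos"],s["tool_rot"],s["clock"],s["width"],s["gripper_force"],s["force"])
def pr(X,c): q=c["mtx"]@(np.array(c["R"])@X+c["t"]); return (q[:2]/q[2]).round(1)
a=cv2.resize(sd[220:370,290:430],None,fx=4,fy=4,interpolation=cv2.INTER_CUBIC)[:560,:560]
b=cv2.resize(top[140:250,380:440],None,fx=4,fy=4,interpolation=cv2.INTER_CUBIC)
o=np.zeros((560,800,3),np.uint8);o[:,:560]=a;o[:440,560:]=b;cv2.imwrite("pics/w6.png",o)
e=s["eef_pos"];yaw=s["tool_rot"][2]-np.pi;d=np.array([np.cos(yaw),np.sin(yaw)]);n=np.array([-d[1],d[0]]);og=e[:2]-5*d
print(np.degrees(yaw),"tip",og+93*d)
for l,x,y,h in(("Ltip",116,46,26),("Rtip",116,-46,26),("Lbot",116,46,0),("Rbot",116,-46,0)):
    X=np.r_[og+x*d+y*n,e[2]-7+h];print(l,"top",pr(X,ct),"side",pr(X,cs),"crop",(pr(X,ct)-[380,140])*4+[560,0],(pr(X,cs)-[290,220])*4)
```

```text
[537.24719222 -96.54842325 144.93972395] [-3.14102556e+00 -6.97329562e-04  2.94388865e+00] 12.775 57.06430356561255 5.9191363787977025 [ 0.32405005  0.78381552 -0.38980911]
-11.327604958937592 tip [ 623.53296439 -113.83325821]
Ltip top [402.6 144.8] side [393.2 257.5] crop [650.4  19.2] [412.8 150. ]
Rtip top [447.6 153.1] side [376.8 281.2] crop [830.4  52.4] [347.2 244.8]
Lbot top [400.8 148.5] side [392.2 268.9] crop [643.2  34. ] [408.8 195.6]
Rbot top [444.5 156.5] side [376.  293.1] crop [818.  66.] [344.  292.4]
```

View pics/w6.png

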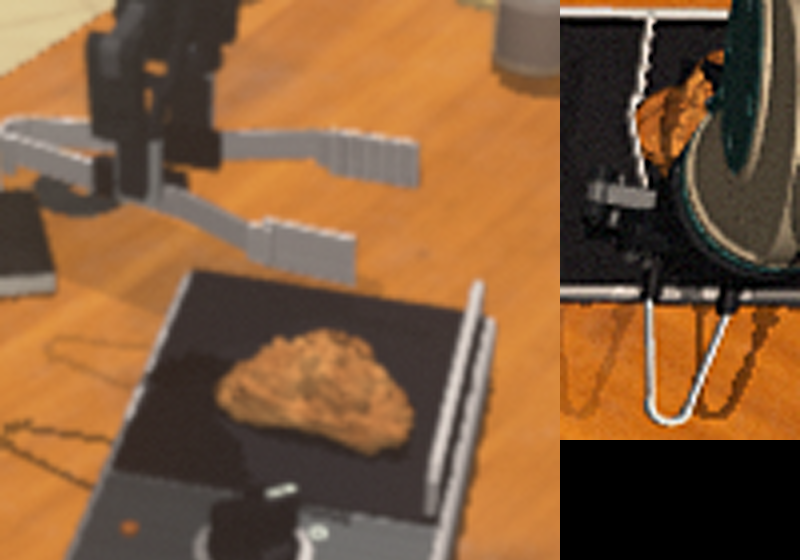

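The tips line up over the pastry in both crops: the left paddle tip at (650,18) in the top crop matches the prediction. In the side crop the pair stands clear above the pastry. Descending.

Request:
{"name": "carry_out", "arguments": {"deltas": [0,0,0,0,0.0015,0.02,-0.34,0,0,0,0,0,0.02,-0.34,0,0,0,0,0,0.02,-0.34,0,0,0,0,0,0.015,-0.34,0,0,0,0,0,0.01,-0.34,0,0,0,0,0,0.007,-0.34,0,0,0,0,0,0.004,-0.34,0,0,0,0,0,0,-0.34,0,0,0,0,0,0,-0.34]}}

```text
clock: 14.0
eef_pos: [538.3, -93.7, 49.7]
tool_rot: [3.142, 0.001, 2.948]
force: [0.6, 0.9, -1.4]
width: 57.5
gripper_force: 5.9
```

Request:
{"name": "carry_out", "arguments": {"deltas": [0,0,0,0,0,0.002,-0.34,0,0,0,0,0,0,-0.34,0,0,0,0,0,0,-0.34]}}

```text
clock: 14.38
eef_pos: [538.0, -93.6, 47.3]
tool_rot: [3.142, 0.0, 2.948]
force: [-0.2, 0.1, -0.9]
width: 57.4
gripper_force: 5.9
```

Run:
```python
from h import *
s=ctrl.read_state();c=ctrl.calibration("side");im=ctrl.get_image("side")[:,:,::-1];cv2.imwrite("pics/s7.png",im)
hsv=cv2.cvtColor(np.ascontiguousarray(im),cv2.COLOR_BGR2HSV)
print(s["eef_pos"],s["force"])
R=im[285:350,335:420].astype(int); h=hsv[285:350,335:420]
ch=np.where(h[...,1]>90,'o',np.where(h[...,2]<60,'.',np.where(h[...,2]<130,'+','#')))
print("\n".join("".join(r) for r in ch))
```

```text
[538.02697688 -93.58421852  47.32669111] [-0.19078417  0.06011974 -0.91870977]
......+oooooooooooooooooooooooooooooooooooooooooooooooooooooooooooooooooooooooooooooo
......+oooooooooooooooooooooooooooooooooooooooooooooooooooooooooooooooooooooooooooooo
......++ooooooooooooooooooooooooooooooooooooooooooooooooooooooooooooooooooooooooooooo
......+++oooooooooooooooooooooooooooooooooooooooooooooooooooooooooooooooooooooooooooo
......+++.++++ooooooooooooooooooooooooooooooooooooooooooooooooooooooooooooooooooooooo
......+++..+...++++++ooooooooooooooooooooooooooooooooooooooooooooooooooooo#oooooooooo
......+++..+...+.+++++++++++ooooooooooooooooooooooooooooooooooooooooooooo###ooooooooo
......+++++++++++++++++++++++++++++++oooooooooooooooooooooooooooooooooooo###ooooooooo
.......++++++++++++++++++++++++##++######++ooooooooooooooooooooooooooooo####ooooooooo
........+++++##################################+oooooooooooooooooooooooo####ooooooooo
........+++#####################+++##################++ooooooooooooooooo####ooooooooo
........+++######################+++#+##################++oooooooooooooo###
[... 3868 characters left out ...]
oooooooooooo
+++++++++++++........++######++++++++++++++++++++++++++++++++++#+++###+oooooooooooooo
+++++++++++++++.....++####+++++++++++++++++++++++++++++++++++++#++####+oooooooooooooo
++++++++++++++.....++++++++.....+++++++++++++++++++++++++++++++#++####+oooooooooooooo
++++++++++........++++++.......+++++++++++++++++++++++++++++++++++###++oooooooooooooo
++++++++..........+++.........++++++++++++++++++++++++++++++++++++###+ooooooooooooooo
++++++++.....................++++++++++++++++++++++++++++++++++++####+ooooooooooooooo
++++++++.....................+++++++++++++++++++++++++.++++++++++####+ooooooooooooooo
++++++++.....................++++++++++++++++++++++++++++++++++++####+ooooooooooooooo
```

The paddles straddle the pastry in the side view, with their bottoms just above the plate and nothing touching. I'll close gradually and watch the force.

Request:
{"name": "carry_out", "arguments": {"deltas": [0,0,0,0,0,0,-0.28,0,0,0,0,0,0,-0.22,0,0,0,0,0,0,-0.17,0,0,0,0,0,0,-0.13,0,0,0,0,0,0,-0.1,0,0,0,0,0,0,-0.1,0,0,0,0,0,0,-0.1]}}

```text
clock: 15.3
eef_pos: [538.1, -93.8, 47.4]
tool_rot: [-3.141, 0.0, 2.948]
force: [-1.0, -0.4, 0.9]
width: 47.6
gripper_force: 42.4
```

Request:
{"name": "carry_out", "arguments": {"deltas": [0,0,0,0,0,-0.003,-0.1,0,0,0,0,0,-0.006,-0.1,0,0,0,0,0,-0.01,-0.1,0,0,0,0,0,-0.012,-0.1,0,0,0,0,0,-0.014,-0.1,0,0,0,0,0,-0.014,-0.1,0,0,0,0,0,-0.014,-0.1,0,0,0,0,0,-0.012,-0.1,0,0,0,0,0,-0.01,-0.1,0,0,0,0,0,-0.006,-0.1,0,0,0,0,0,-0.003,-0.1,0,0,0,0,0,0,-0.1]}}

```text
clock: 16.8
eef_pos: [537.9, -93.6, 151.2]
tool_rot: [-3.142, -0.0, 2.948]
force: [-0.1, 0.9, -1.1]
width: 47.6
gripper_force: 42.2
```

```bash
cat > chk.py <<'E'
from h import *
s=ctrl.read_state();im=ctrl.get_image("side")[:,:,::-1]
print(s["eef_pos"],s["force"],s["width"],s["gripper_force"],s["clock"])
hsv=cv2.cvtColor(np.ascontiguousarray(im),cv2.COLOR_BGR2HSV)
h=hsv[225:345:2,330:430]
ch=np.where(h[...,1]>90,'o',np.where(h[...,2]<60,'.',np.where(h[...,2]<130,'+','#')))
print("\n".join("".join(r) for r in ch))
E
python3 chk.py
```

```text
[537.94797643 -93.6065485  151.22567229] [-0.07456733  0.88559153 -1.12770197] 47.56593911344691 42.19756187405437 16.8
.....++..........+ooooooooooooooooooooooooooooooooooooooooooooooooooooooooooooooooooo+++++++++++++++
.....+...........+ooooooooooooooooooooooooooooooooooooooooooooooooooooooooooooooooooo+++++++++++++++
.....+.+++....+ooooooooooooooooooooooooooooooooooooooooooooooooooooooooooooooooooooo++++++++++++++++
o+.++..+++....oooooooooooooooooooooooooooooooooooooooooooooooooooooooooooooooooooooo++++++++++++++++
ooo++...+++...+ooooooooooooooooooooooooooooooooooooooooooooooooooooooooooooooooooooo++++++++++++++++
oo+++...+....+oooooooooooooooooooooooooooooooooooooooooooooooooooooooooooooooooooooooo++++++++++++++
++++......+++oooooooooooooooooooooooooooooooooooooooooooooooooooooooooooooooooooooooooooooo###+++++o
++++.......++ooooooooooooooooooooooooooooooooooooooooooooooooooooooooooooooooooooooooooooooooooooooo
++....+....++ooooooooooooooooooooooooooooooooooooooooooooooooooooooooooooooooooooooooooooooooooooooo
+..........++oooooooooooooooooooooooooooooooooooooooooooooooooooooooooo
[... 4379 characters left out ...]
.....................................................+++++++++####++####+ooooooooooooooooooooo
.............................................................+++++++###+++###+oooooooooooooooooooooo
................................................................+++####++####+oooooooooooooooooooooo
.................................................................++###+++###+ooooooooooooooooooooooo
+++..............................................................++###+++###+ooooooooooooooooooooooo
+++++++++++++..............++++###+..............................+++#+++###++ooooooooooooooooooooooo
++++++++++++++++++++......+####+++..............................++++#++####+oooooooooooooooooooooooo
```

The pastry is off the plate and between the paddles. I'll hold for a moment and check that it isn't slipping before handing in.

Request:
{"name": "carry_out", "arguments": {"deltas": [0,0,0,0,0,0,-0.1,0,0,0,0,0,0,-0.1,0,0,0,0,0,0,-0.1,0,0,0,0,0,0,-0.1,0,0,0,0,0,0,-0.1,0,0,0,0,0,0,-0.1]}}

```text
clock: 17.6
eef_pos: [538.0, -93.6, 151.3]
tool_rot: [3.142, 0.0, 2.948]
force: [0.8, -0.6, -1.5]
width: 48.1
gripper_force: 42.2
```

```bash
python3 chk.py | sed -n '1p;15,34p'; python3 -c "
from cell import ctrl
print(ctrl.finish_job())"
```

```text
[538.02395547 -93.6258902  151.31529438] [ 0.75644175 -0.55476922 -1.51704452] 48.058630150006486 42.1977726649493 17.6
+++.........oooooooooooooooooooooooooooooooooooooooooooooooooooooooooooooooooooooooooooooooooooooooo
+++...........+++####################ooo##oooooooooooooooooooooooooooooooooooooooooooooooooooooooooo
+++...........+++####################################ooooooooooooooooooooooooooooooooooooooooooooooo
+++...........+++############################++##############ooooooooooooooooooooooooooooooooooooooo
+++..........oooooooooo#oo#######################################ooooooooooooooooooooooooooooooooooo
+++....ooooooooooooooooooooooooooooooooooooooooooo##############oooooooooooooooooooooooooooooooooooo
+++++++oooooooooooooooooooooooooooooooooooooooooooooooo#########oooooooooooooooooooooooooooooooooooo
+++######oooooooooooooooooooooooooooooooooooooooooooooooo#######oooooooooooooooooooooooooooooooooooo
+++##+++####ooooooooooooooooooooooooooooooooooooooooooooo#######oooooooooooooooooooooooooooooooooooo
###+++++++++####ooooooooooooooooooooooooooooooooooooooooooooo##oooooooo
[... 391 characters left out ...]
oooooooooooooooooooooooooooooooooooooooooo
oooooooooooooooooooo+++############################ooooooooooooooooooooooooooooooooooooooooooooooooo
ooooooooooooooooooooooo############################ooooooooooooooooooooooooooooooooooooooooooooooooo
oooooooooooooooooooooooooo#########################ooooooooooooooooooooooooooooooooooooooooooooooooo
oooooooooooooooooooooooooooooooo###################ooooooooooooooooooooooooooooooooooooooooooooooooo
oooooooooooooooooooooooooooooooooooooooo###########ooooooooooooooooooooooooooooooooooooooooooooooooo
oooooo#++...+.+++++oooooooooooooooooooooooooooo###oooooooooooooooooooooooooooooooooooooooooooooooooo
the job is handed in; nothing more can be done
None
```

The job is handed in at about 17.6 s: the plate's knob is at OFF, and the tongs held the pastry steady about 10 cm above the plate; no verdict came back.

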